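Lock a printing screen in its jig by tapping the wedge tight

TASK

Lock the small printing screen in its jig: pick up the mallet by its handle and tap the orange wedge along its slot, in at least three separate light taps with the mallet drawn clear in between, until it no longer advances and sits tight against the screen. Then stand the mallet back on its cork mat. Drive the wedge with the mallet only, never with a heavy blow, and leave everything else on the bench where it is.

Things in the scene. Friction and masses are not known exactly. Their poses are not given: they have to be found in the camera images.
- jig: Fixed plywood board 360 x 360 x 12 mm on the bench, origin at the centre of its underside, z up; +x points away from the robot, turned by up to 0.25 rad either way. On its robot side a blue fence, 30 mm high, with a 1:6 slanted face. On its far side a rubber-faced steel stop bar, set by the last user anywhere within 8 mm, so where the wedge tightens varies by 48 mm and must be felt.
- slot_mouth (a point): Mouth of the wedge slot between the fence and the screen's near bar, on the board's top face, 12 mm above the bench; axes as the jig's. The slot runs along +y, the direction to drive the wedge, and narrows that way. On the -y side of the mouth the board is bare but for the wedge's thick end.
- wedge: Orange plastic wedge, 140 mm long, 30 mm high, 100 g, flat on the board, loose in the slot. Origin at the centre of its underside, y to the thin end (15 mm), thick end (39 mm) at -y. It slides almost freely for 30 to 90 mm, moving the screen to the stop bar, then resists steeply. Once tight it holds itself, pressing on the screen with 8 N or more.
- wedge_butt (a point): Centre of the flat face of the wedge's thick end, the face to tap (39 mm wide, 30 mm high; its centre 27 mm above the bench). z up, y along the driving direction. Taps of 15 to 25 N seat it; over 40 N damages it, as does wedging it at over 50 N against the screen.
- frame: Small printing screen: aluminium frame 200 (x) x 195 (y) mm, bars 20 x 20 mm, yellow mesh with a green print area, about 0.7 kg, lying loose on the jig board between the wedge and the stop bar. Origin at the centre of its underside, axes as the jig's.
- mallet: Mallet with a white nylon block head 46 (x) x 84 (y) x 46 (z) mm and a wooden handle of 24 (x) x 28 (y) mm, standing upright on its head, handle up, total height 128 mm, 350 g. Origin at the centre of the head's underside, z up along the handle; the two striking faces are the flat ends at y = +42 and -42 mm, both alike, from 0 to 46 mm high.
- mallet_grip (a point): Point on the mallet's handle axis to grip, 95 mm above the underside of its head (the handle runs from 46 to 128 mm).
- mat: Round cork mat, 120 mm across, 4 mm thick, fixed on the bench, where the mallet stands. Origin at the centre of its underside.
- tub_red: Closed red ink tub, 76 mm across, 75 mm high; bystander. Origin under its centre.
- tub_yellow: Closed yellow ink tub, 76 mm across, 75 mm high; bystander. Origin under its centre.
- tub_blue: Closed blue ink tub, 76 mm across, 75 mm high; bystander. Origin under its centre.
- tape: Roll of green tape lying flat, 90 mm across, 25 mm high; bystander. Origin under its centre.
- spare_wedge: Spare wooden wedge, brown, 140 mm long, lying on the bench; bystander, not for this job. Origin under its centre.
- spatula: Ink spatula with wooden handle, 280 mm long, lying on the bench; bystander. Origin under its middle.
- squeegee: Wooden squeegee with green blade up, 220 mm long, 64 mm high; bystander. Origin under its centre.

How it is judged:
On the way, in this order (a step that is already met when the one before it is completed fails the run):
1. the mallet is lifted off its mat (height (world z) of mallet above 0.012 m), for 0.1 s.
2. first tap: the mallet strikes the wedge (contact force between mallet and wedge above 0.4 N).
3. the mallet is drawn clear of the wedge (contact force between mallet and wedge below 0.05 N), for 0.2 s.
4. second tap (contact force between mallet and wedge above 0.4 N).
5. the mallet is drawn clear again (contact force between mallet and wedge below 0.05 N), for 0.2 s.
6. third tap (contact force between mallet and wedge above 0.4 N).
7. the wedge stays tight with the mallet clear of it (contact force between mallet and wedge below 0.05 N and contact force between wedge and frame above 8 N), for 0.2 s.
At the end, for the whole second after the job is handed in: The wedge rests flat on the board and by itself presses on the screen with over 8 N; the screen lies flat on the board, square in the jig within 0.04 rad; the mallet stands upright (0.08 rad), released and at rest on its mat, centre within 45 mm of the mat's (contact force between wedge and frame above 8 N and linear speed of wedge below 0.005 m/s and z of each of wedge, frame in the frame of jig below 0.016 m and angle between wedge's own z axis and vertical below 0.06 rad and angle between the x axis of frame and the x axis of jig, either way round below 0.04 rad and horizontal distance between mallet and mat below 0.045 m and height (world z) of mallet below 0.008 m and angle between mallet's own z axis and vertical below 0.08 rad and linear speed of mallet below 0.01 m/s); the robot touches nothing.
It fails at once if the mallet strikes or pushes the wedge with more than 40 N (contact force between mallet and wedge above 40 N).
It fails at once if the wedge is over-driven: it presses on the screen with more than 50 N (contact force between wedge and frame above 50 N).
It fails at once if the gripper or arm touches the wedge (contact force between any of the fingers, the arm and wedge above 0.5 N).
It fails at once if the gripper, arm or mallet pushes the screen (contact force between any of the fingers, the arm, mallet and frame above 3 N).
It fails at once if a bystander is moved by more than 20 mm (distance of any of tub_red, tub_yellow, tub_blue, tape, spare_wedge, spatula, squeegee from where it was at the start of the episode above 0.02 m).
It also fails if it takes over 56 s, if anything falls off the work surface, if the arm or the gripper's body presses on something with over 40 N, if the wrist force passes 120 N, or if a joint passes its speed limit or range.

ROBOT

A 7-joint arm with a two-finger parallel gripper is mounted at the origin on the work surface. World frame = base frame: x ahead of the robot, y to its left, z up, the work surface at z = 0. Lengths are in m, angles in rad, forces in N, time in s.
With the tool pointing down it reaches from about 0.425 to 0.875 m from the base axis. Payload 4.7 kg.
Tool frame: the origin (TCP) lies on the mounting face of the last link; the fingertips stand 182 mm ahead of it and the grasp point (between the pads) lies ahead of it (ctrl.grip_point_offset is the z of the grasp point in the tool frame, in m); z points along the fingers, y is the line along which they close (so a half turn about z gives the same grasp; the last joint's range is limited). The gripper opens to 87 mm and grips with 3 to 60 N. Pads are 19 mm wide; open, the fingers measure 117 mm over their backs; the gripper's body (75 mm by 190 mm) begins 51 mm behind the grasp point.
Start: joints at [1.145, 0.321, -0.07, 1.45, 0.023, 1.371, -0.057], TCP at [0.277, -0.588, 0.405] pointing down, gripper open.
Joint ranges: [-2.86, 2.86], [-0.3, 2.09], [-1.38, 1.24], [0.06, 2.45], [-1.56, 4.7], [0.09, 2.05], [-2.69, 2.69]. Speed limits (rad/s): [2.57, 2.57, 3.14, 3.14, 3.14, 3.14, 3.14].

INTERFACE

Orientations are given as a rotation vector (axis times angle).
In Python, from bench import ctrl gives the robot as it stands.
- The arm moves only by the shell command python3 -m inch 'ROWS' [FORCE]. ROWS is a JSON list of rows, 1 to 20 of them, each an object with the fields trans (a list: dx, dy, dz in fractions of the full range, 1 being 0.5 m), yaw (a turn about the tool's z in normalised numbers (1 is 4 rad)), aperture (the opening from 0.0 (shut) to 1.0 (fully open)); a field left out counts as zero (the opening has to be given); each row is the pose to reach, as a shift and turn from the pose commanded when the command began, along the tool's axes at that moment; what a row does not reach only later rows make up. A row lasts 1/10 s, in which the tool goes at most 0.05 m and 0.15 rad, less where a joint would pass 70% of its speed; a pose out of reach is approached as far as the arm can. The fingers move at their own pace and stop on an object; FORCE is the grip in N (left out, the last holds). Time passes only in rows, so rows that do not move let the fingers close. It prints the time, the measured TCP pose, the force, the opening and the grip force at its end. No shift or turn number may pass 1 either way. Input that does not fit is refused with a message, and nothing moves.
- ctrl.get_state(): the state, without advancing time (a new reading comes with each control period).
- ctrl.get_image(name): name is "side" or "top"; returns (picture, depth): 400x640x3 uint8, red, green, blue; 400x640 float32, m along the optical axis (not along the pixel's ray), 0 where there is no reading.
- ctrl.camera_model(name): a dict with "vertical_fov" (degrees; the focal length in pixels is half the picture's height over the tangent of half this angle, whatever the lens; pixels are square), "cx", "cy" (the principal point, pixels), "k1" (the pictures are not rectified: a ray, as slopes to the right and down, at radius r is drawn at 1 + k1 r^2 times it, then the intrinsics apply), "rvec" (rotation vector, rad) and "tvec" (3), from world to camera coordinates, as OpenCV has them. Camera axes: x right, y down, z forward; pixel columns grow to the right and rows downward; lengths in m; the calibration is good to about 2 mm. A picture is of the moment at which its call begins. camera_model takes no time and is no camera call.
- ctrl.close_job(): hands the job in; it is judged then, once.
The state is a dict: "time": time; "joint_positions": joint angles; "qd": joint speeds; "joint_torque": joint torques, N m; "position": TCP position; "tool_rot": TCP orientation; "ft_force": force on the tool from outside, world axes, zero at the start; "torque": the same for the moment, N m; "grip_width": opening from 0.0 (shut) to 1.0 (fully open); "grip_force": force on a finger pad.
Only numpy, scipy, OpenCV 4.12 (cv2) and the standard library are available. Lean on these libraries where they do the work, as an engineer would, in place of code of your own. Each camera call takes 0.05 s, during which the arm holds its last target. There are 200 camera calls.

## Working session

There is one attempt and no reset: what is moved stays moved. The work goes in short steps, Python scripts to look and compute and a shell command to move; the robot and the scene stay as the last step left them, time stands still between calls to the robot, and variables do not carry over. Pictures are saved under pics/ and viewed, at most 10 in all, crops included, and the job is handed in when it is done.

```bash
mkdir -p pics
cat > h.py <<'E'
import numpy as np, cv2
from bench import ctrl
def grab(n,save=None):
    im,d=ctrl.get_image(n); im=np.array(im); d=np.array(d)
    if save: cv2.imwrite('pics/'+save,im[:,:,::-1])
    return im,d
def rays(n,uv):
    m=ctrl.camera_model(n); f=200/np.tan(np.radians(m['vertical_fov'])/2)
    K=np.array([[f,0,m['cx']],[0,f,m['cy']],[0,0,1]])
    p=cv2.undistortPoints(np.array(uv,float).reshape(-1,1,2),K,np.array([m['k1'],0,0,0,0.])).reshape(-1,2)
    R=cv2.Rodrigues(np.array(m['rvec'],float))[0]; t=np.array(m['tvec'],float).ravel()
    return np.c_[p,np.ones(len(p))],R,t
def onplane(n,uv,z):
    r,R,t=rays(n,uv); C=-R.T@t; d=r@R
    return C+d*((z-C[2])/d[:,2])[:,None]
def atdepth(n,uv,dep):
    r,R,t=rays(n,uv); return (r*np.array(dep)[:,None]-t)@R
def cloud(n,d):
    v,u=np.mgrid[0:400,0:640]; uv=np.c_[u.ravel(),v.ravel()]
    return atdepth(n,uv,d.ravel()).reshape(400,640,3)
E
python3 - <<'E'
from h import *
for n in('top','side'):
    im,d=grab(n,n+'0.png'); m=ctrl.camera_model(n); print(n,m,(d==0).mean())
s=ctrl.get_state(); print({k:np.round(v,3) for k,v in s.items()},ctrl.grip_point_offset)
E
```

```text
top {'vertical_fov': 55.118930374727185, 'cx': 322.63547265111515, 'cy': 202.1678612139828, 'k1': 0.022871258638624825, 'rvec': array([ 2.10056138, -2.15177694,  0.18553538]), 'tvec': array([0.03475892, 0.51553151, 1.05263601])} 0.0039921875
side {'vertical_fov': 52.26083374058047, 'cx': 324.431933999847, 'cy': 200.62817297518257, 'k1': -0.04777423033059722, 'rvec': array([ 0.61585006, -2.76707452,  0.99739616]), 'tvec': array([0.47653317, 0.21753417, 1.28540485])} 0.00411328125
{'time': np.float64(0.1), 'joint_positions': array([ 1.145,  0.322, -0.07 ,  1.452,  0.023,  1.371, -0.057]), 'qd': array([ 0.   , -0.003, -0.001, -0.003,  0.   , -0.   ,  0.   ]), 'joint_torque': array([-1.0000e-03, -4.9257e+01, -4.0600e-01, -3.1340e+01, -6.4000e-02,
        3.9000e-02,  0.0000e+00]), 'position': array([ 0.277, -0.588,  0.404]), 'tool_rot': array([-3.064e+00, -6.850e-01,  1.000e-03]), 'ft_force': array([-0.975,  0.763, -0.835]), 'torque': array([ 0.053, -0.039, -0.009]), 'grip_force': np.float64(0.0), 'grip_width': np.float64(0.997)} 0.1635
```

View pics/top0.png

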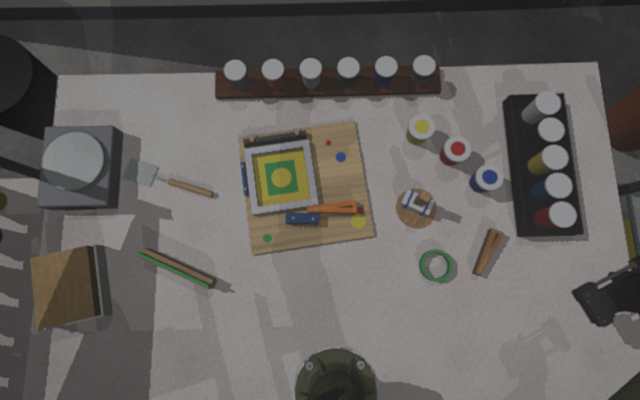

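View pics/side0.png

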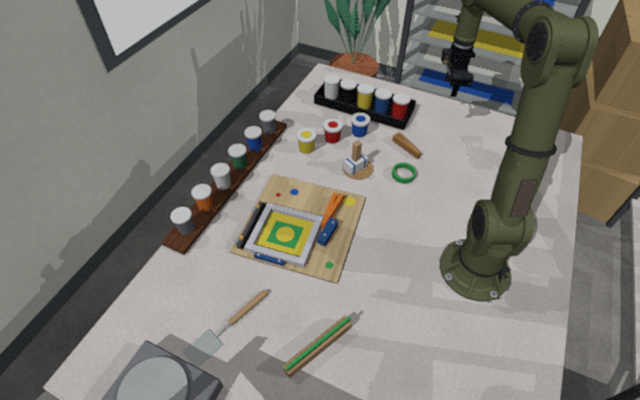

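Top view: the mallet is on its mat at about (417,204), the wedge at (335,209) with its thick end to the right at (363,209), and the jig board corners are near (240,135), (355,122), (373,237) and (252,252). Bystanders ring the mat: tubs at (421,128), (456,150) and (488,178), tape at (436,265). Next I measure with masks and depth.

Run:
```python
from h import *
im,d=grab('top'); P=cloud('top',d); np.save('P0.npy',P)
hsv=cv2.cvtColor(im,cv2.COLOR_RGB2HSV)
# wedge
def reg(m,u0,u1,v0,v1):
    o=np.zeros(m.shape,bool); o[v0:v1,u0:u1]=m[v0:v1,u0:u1]; return o
om=reg((hsv[...,0]>6)&(hsv[...,0]<17)&(hsv[...,1]>190)&(hsv[...,2]>90),295,372,195,222)
print('orange px',om.sum(), 'z med',np.median(P[om][:,2]))
cs,_=cv2.findContours(om.astype(np.uint8),0,2); c=max(cs,key=cv2.contourArea).reshape(-1,2)
W=onplane('top',c,0.042)
ctr,sz,a=cv2.minAreaRect(W[:,:2].astype(np.float32)); print('wedge top contour',ctr,sz,a); print(np.round(cv2.boxPoints((ctr,sz,a)),4))
# blue fence
bm=reg((hsv[...,0]>100)&(hsv[...,0]<130)&(hsv[...,1]>110)&(P[...,2]>0.03),275,335,200,235)
print('fence',bm.sum()); q=np.argwhere(bm)[:,::-1]; X=onplane('top',q,0.042)
print(cv2.minAreaRect(X[:,:2].astype(np.float32)))
# mallet
sub=(slice(165,235),slice(385,470))
Z=P[sub]
for lo,hi,zz in((0.11,0.15,.132),(0.04,0.06,.05)):
    k=(Z[...,2]>lo)&(Z[...,2]<hi); q=np.argwhere(k)[:,::-1]+[385,165]
    X=onplane('top',q,zz)[:,:2].astype(np.float32); print('mallet',lo,len(q),np.median(Z[k],0),cv2.minAreaRect(X),X.mean(0))
# mat
k=reg((hsv[...,0]>6)&(hsv[...,0]<20)&(hsv[...,1]>90)&(P[...,2]<0.02),390,445,180,232)
cs,_=cv2.findContours(k.astype(np.uint8),0,2); c=max(cs,key=cv2.contourArea).reshape(-1,2)
print('mat',cv2.minEnclosingCircle(onplane('top',c,.004)[:,:2].astype(np.float32)))
# frame (grey bright high) + board
k=reg((P[...,2]>0.024)&(P[...,2]<0.04)&(hsv[...,1]<60)&(hsv[...,2]>110),240,325,135,220)
q=np.argwhere(k)[:,::-1]; print('frame',len(q),cv2.minAreaRect(onplane('top',q,.032)[:,:2].astype(np.float32)))
s=4
cv2.imwrite('pics/crop.png',cv2.resize(im[165:240,290:470,::-1],None,fx=s,fy=s,interpolation=cv2.INTER_CUBIC))
```

```text
orange px 0 z med nan
  return _methods._mean(a, axis=axis, dtype=dtype,
  ret = ret.dtype.type(ret / rcount)
Traceback (most recent call last):
ValueError: max() iterable argument is empty
```

```bash
cat > m.py <<'E'
from h import *
im,d=grab('top'); P=cloud('top',d); np.save('P0.npy',P)
hsv=cv2.cvtColor(im,cv2.COLOR_RGB2HSV)
cv2.imwrite('pics/crop.png',cv2.resize(im[165:240,290:470,::-1],None,fx=4,fy=4,interpolation=cv2.INTER_CUBIC))
print(hsv[209,345:362:5].tolist(),hsv[217,300].tolist(),hsv[215,405:412:3].tolist(),hsv[250,300].tolist(),P[209,350])
def reg(m,u0,u1,v0,v1):
    o=np.zeros(m.shape,bool); o[v0:v1,u0:u1]=m[v0:v1,u0:u1]; return o
def rect(name,k,z):
    q=np.argwhere(k)[:,::-1]
    if len(q)<5: print(name,'none'); return
    cs,_=cv2.findContours(k.astype(np.uint8),0,2); c=max(cs,key=cv2.contourArea).reshape(-1,2)
    r=cv2.minAreaRect(onplane('top',c,z)[:,:2].astype(np.float32)); print(name,len(q),np.round(r[0],4),np.round(r[1],4),round(r[2],1)); print(np.round(cv2.boxPoints(r),4).tolist(),'medz',np.median(P[k][:,2]))
H,S,V=hsv[...,0],hsv[...,1],hsv[...,2]
rect('wedge',reg((H>4)&(H<18)&(S>175),295,372,195,222),.042)
rect('fence',reg((H>100)&(H<130)&(S>100)&(P[...,2]>.03),275,335,200,235),.042)
rect('handle',reg(P[...,2]>.11,385,470,165,235),.132)
rect('head',reg((P[...,2]>.04)&(P[...,2]<.06),385,470,165,235),.05)
k=reg((H>4)&(H<22)&(S>70)&(P[...,2]<.03),390,445,180,232)
cs,_=cv2.findContours(k.astype(np.uint8),0,2); c=max(cs,key=cv2.contourArea).reshape(-1,2)
print('mat',k.sum(),cv2.minEnclosingCircle(onplane('top',c,.004)[:,:2].astype(np.float32)))
rect('frame',reg((P[...,2]>.024)&(S<60)&(V>110),240,325,135,220),.032)
rect('board',reg((H>8)&(H<25)&(S>60)|(P[...,2]>.02),225,385,110,265),.012)
E
python3 m.py
```

```text
[[12, 159, 141], [12, 160, 140], [15, 155, 138], [2, 135, 87]] [111, 107, 86] [[15, 92, 108], [15, 90, 108], [16, 93, 115]] [13, 13, 135] [ 0.49518707 -0.05565541  0.04165077]
wedge none
fence 227 [0.4739 0.0824] [0.086 0.026] 88.6
[[0.45989999175071716, 0.039799999445676804], [0.48590001463890076, 0.03909999877214432], [0.4880000054836273, 0.1251000016927719], [0.4620000123977661, 0.1257999986410141]] medz 0.04251427818243435
handle 146 [ 0.5078 -0.2459] [0.029  0.0292] 60.8
[[0.4878999888896942, -0.2513999938964844], [0.5134999752044678, -0.26570001244544983], [0.5275999903678894, -0.24040000140666962], [0.5020999908447266, -0.22609999775886536]] medz 0.1316708946511641
head 351 [ 0.5096 -0.2472] [0.0839 0.0486] 63.9
[[0.46939998865127563, -0.2741999924182892], [0.5130000114440918, -0.2955999970436096], [0.5498999953269958, -0.22030000388622284], [0.5062999725341797, -0.1988999992609024]] medz 0.050094789687836205
mat 496 ((0.5000905394554138, -0.2527645230293274), 0.05754629150032997)
frame 1524 [0.5996 0.1454] [0.1987 0.1941] 7.3
[[0.4887999892234802, 0.22920000553131104], [0.5133000016212463, 0.03660000115633011], [0.7105000019073486, 0.0617000013589859], [0.6859999895095825, 0.25429999828338623]] medz 0.031923356036415516
board 10890 [0.574  0.0772] [0.3585 0.3614] 7.4
[[0.37299999594688416, 0.23330000042915344], [0.41940000653266907, -0.1251000016927719], [0.7749000191688538, -0.07900000363588333], [0.7285000085830688, 0.2793999910354614]] medz 0.013492896404678642
```

View pics/crop.png

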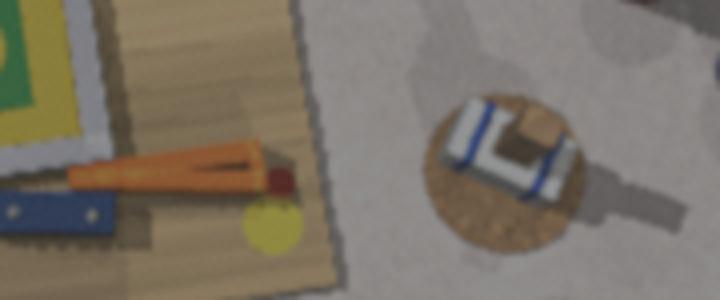

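The crop shows the wedge's butt at crop (262,165), which is pixel (355,206), with only a red sticker on the board behind it. The mallet head lies at about 64° and the jig is turned +7.4°. I'll move above the mallet with the fingers closing along the head's long axis.

The manual's scale: shifts go in shares of 0.5 m and turns go in shares of 4 rad. Converting my numbers, 0.355 m / 0.5 = 0.71, -0.21 m / 0.5 = -0.42, 0.895 rad / 4 = 0.2238.

```bash
python3 -m inch '[{"trans":[0.71,-0.42,0],"yaw":0.2238,"aperture":1},{"trans":[0.71,-0.42,0],"yaw":0.2238,"aperture":1},{"trans":[0.71,-0.42,0],"yaw":0.2238,"aperture":1},{"trans":[0.71,-0.42,0],"yaw":0.2238,"aperture":1},{"trans":[0.71,-0.42,0],"yaw":0.2238,"aperture":1},{"trans":[0.71,-0.42,0],"yaw":0.2238,"aperture":1},{"trans":[0.71,-0.42,0],"yaw":0.2238,"aperture":1},{"trans":[0.71,-0.42,0],"yaw":0.2238,"aperture":1},{"trans":[0.71,-0.42,0],"yaw":0.2238,"aperture":1},{"trans":[0.71,-0.42,0],"yaw":0.2238,"aperture":1},{"trans":[0.71,-0.42,0],"yaw":0.2238,"aperture":1},{"trans":[0.71,-0.42,0],"yaw":0.2238,"aperture":1}]'
sed -i 's/(S>175)/(S>140)/' m.py
cat >> h.py <<'E'
def tool():
    s=ctrl.get_state(); return np.array(s['position']),cv2.Rodrigues(np.array(s['tool_rot'],float))[0],s
def to(p):
    P,R,s=tool(); return np.round(R.T@(np.array(p)-P),4)
def yaws():
    P,R,s=tool(); return np.degrees(np.arctan2(R[1,0],R[0,0])),np.degrees(np.arctan2(R[1,1],R[0,1])),R[:,2]
E
python3 - <<'E'
from h import *
print(tool()[0],yaws(),to([.5085,-.2465,.255]))
im,d=grab('side'); P=cloud('side',d); H=cv2.cvtColor(im,cv2.COLOR_RGB2HSV)
# handle points from side view
k=(P[...,2]>.07)&(P[...,2]<.135)&(np.hypot(P[...,0]-.508,P[...,1]+.246)<.05); Q=P[k]; print(k.sum(),Q.min(0),Q.max(0),np.median(Q,0))
# wedge
P0=np.load('P0.npy')
E
```

```text
time: 1.4
position: [0.5077, -0.2486, 0.4045]
tool_rot: [3.059, -0.713, -0.001]
ft_force: [-1.2, -0.5, 0.3]
grip_width: 0.997
grip_force: 0.0
[ 0.50765256 -0.24862753  0.40454989] (np.float64(-26.22799284763454), np.float64(-116.22796833641513), array([-8.35163232e-04, -8.16181798e-04, -9.99999318e-01])) [-1.000e-04 -2.400e-03  1.495e-01]
140 [ 0.49687908 -0.26064786  0.07115285] [ 0.52803383 -0.2281953   0.13432786] [ 0.50915771 -0.23986217  0.10959175]
```

Converted, 0.15 m / 0.5 = 0.3, 0.12 m / 0.5 = 0.24.

```bash
python3 -m inch '[{"trans":[0,-0.004,0.08],"aperture":1},{"trans":[0,-0.004,0.16],"aperture":1},{"trans":[0,-0.004,0.24],"aperture":1},{"trans":[0,-0.004,0.3],"aperture":1},{"trans":[0,-0.004,0.3],"aperture":1},{"trans":[0,-0.004,0.3],"aperture":1},{"trans":[0,-0.004,0.3],"aperture":0},{"trans":[0,-0.004,0.3],"aperture":0},{"trans":[0,-0.004,0.3],"aperture":0},{"trans":[0,-0.004,0.3],"aperture":0},{"trans":[0,-0.004,0.3],"aperture":0},{"trans":[0,-0.004,0.3],"aperture":0},{"trans":[0,-0.004,0.3],"aperture":0},{"trans":[0,-0.004,0.3],"aperture":0}]' 60
```

```text
time: 2.85
position: [0.5093, -0.2454, 0.2547]
tool_rot: [3.06, -0.709, -0.0]
ft_force: [-0.8, -2.7, 4.5]
grip_width: 0.355
grip_force: 2.2
```

Converted, -0.08 m / 0.5 = -0.16, -0.05 m / 0.5 = -0.1, -0.586 rad / 4 = -0.1465.

```bash
python3 -m inch '[{"aperture":0},{"aperture":0},{"aperture":0},{"aperture":0},{"aperture":0},{"aperture":0}]' 60; python3 -m inch '[{"trans":[0,0,-0.04],"aperture":0},{"trans":[0,0,-0.1],"aperture":0},{"trans":[0,0,-0.16],"aperture":0},{"trans":[0,0,-0.16],"yaw":-0.025,"aperture":0},{"trans":[0,0,-0.16],"yaw":-0.05,"aperture":0},{"trans":[0,0,-0.16],"yaw":-0.075,"aperture":0},{"trans":[0,0,-0.16],"yaw":-0.1,"aperture":0},{"trans":[0,0,-0.16],"yaw":-0.125,"aperture":0},{"trans":[0,0,-0.16],"yaw":-0.1465,"aperture":0},{"trans":[0,0,-0.16],"yaw":-0.1465,"aperture":0},{"trans":[0,0,-0.16],"yaw":-0.1465,"aperture":0}]' 
python3 m.py | grep -A1 wedge
python3 - <<'E'
from h import *
print(yaws())
im,d=grab('top','top1.png'); hsv=cv2.cvtColor(im,cv2.COLOR_RGB2HSV); P=cloud('top',d)
k=np.zeros(d.shape,bool); s=(slice(198,218),slice(300,372)); k[s]=((hsv[...,1]>140)&(P[...,2]>.035)&(P[...,2]<.05))[s]
X=P[k]; yj=np.array([-np.sin(.129),np.cos(.129)]); xj=np.array([yj[1],-yj[0]])
u=np.c_[X[:,:2]@xj,X[:,:2]@yj]; print(k.sum(),u.min(0),u.max(0))
b=u[u[:,1]<u[:,1].min()+.015]; print('butt x range',b[:,0].min(),b[:,0].max())
im,d=grab('side'); P=cloud('side',d)
k=(np.hypot(P[...,0]-.51,P[...,1]+.247)<.07)&(P[...,2]>.05)&(P[...,2]<.137)
q=P[k]; print('side mallet',k.sum(),q.min(0),q.max(0))
v,uu=np.where(k); cv2.imwrite('pics/m1.png',cv2.resize(im[100:230,300:460,::-1],None,fx=4,fy=4))
E
```

```text
time: 3.45
position: [0.5094, -0.2452, 0.2547]
tool_rot: [3.061, -0.709, -0.0]
ft_force: [-0.8, -2.1, 0.2]
grip_width: 0.318
grip_force: 59.9
time: 4.55
position: [0.5094, -0.2444, 0.3339]
tool_rot: [-3.133, -0.203, 0.002]
ft_force: [-0.4, 0.0, -4.4]
grip_width: 0.318
grip_force: 59.9
wedge 429 [ 0.5052 -0.0042] [0.1434 0.0349] 88.6
[[0.48590001463890076, -0.07540000230073929], [0.5209000110626221, -0.0763000026345253], [0.524399995803833, 0.06710000336170197], [0.4893999993801117, 0.06790000200271606]] medz 0.041898043003955124
(np.float64(7.428058015981624), np.float64(-82.57199261695561), array([-8.82700582e-04,  1.10075030e-03, -9.99999005e-01]))
430 [ 0.4727344  -0.13514519] [0.50945593 0.00303724]
butt x range 0.47273440369796427 0.5087172996790426
side mallet 255 [ 0.48488081 -0.28587601  0.0853544 ] [ 0.53656961 -0.19742344  0.13697085]
```

View pics/m1.png

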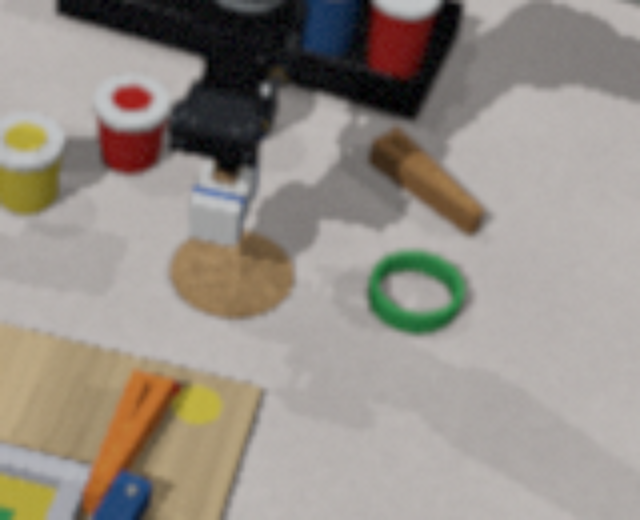

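The mallet hangs upright in the grip, the mat is visible at crop (232,275), and nothing else is near. I'll move behind the butt.

Converted, -0.108 m / 0.5 = -0.216, -0.08 m / 0.5 = -0.16.

```bash
python3 -m inch '[{"trans":[0.034,-0.08,0],"aperture":0},{"trans":[0.034,-0.16,0],"aperture":0},{"trans":[0.034,-0.216,0.02],"aperture":0},{"trans":[0.034,-0.216,0.08],"aperture":0},{"trans":[0.034,-0.216,0.12],"aperture":0},{"trans":[0.034,-0.216,0.134],"aperture":0},{"trans":[0.034,-0.216,0.134],"aperture":0},{"trans":[0.034,-0.216,0.134],"aperture":0},{"trans":[0.034,-0.216,0.134],"aperture":0}]'
cat > st.py <<'E'
from h import *
P,R,s=tool(); a=.1296; F=s['ft_force']
f=[];
c,sn=np.cos(a),np.sin(a)
print('xj %.4f yj %.4f z %.4f  F_yj %.1f F_xj %.1f'%(P[0]*c+P[1]*sn,-P[0]*sn+P[1]*c,P[2],-F[0]*sn+F[1]*c,F[0]*c+F[1]*sn),'t',s['time'])
E
cat > w.py <<'E'
from h import *
im,d=grab('top'); hsv=cv2.cvtColor(im,cv2.COLOR_RGB2HSV); P=cloud('top',d); a=.1296
k=np.zeros(d.shape,bool); s=(slice(195,220),slice(270,372)); k[s]=((hsv[...,1]>140)&(hsv[...,0]<18)&(P[...,2]>.035)&(P[...,2]<.05))[s]
X=P[k]; u=np.c_[X[:,:2]@[np.cos(a),np.sin(a)],X[:,:2]@[-np.sin(a),np.cos(a)]]; print('wedge px',k.sum(),'xj',u[:,0].min(),u[:,0].max(),'yj',u[:,1].min(),u[:,1].max())
q=(P[...,2]>.07)&(np.hypot(P[...,0]-tool()[0][0],P[...,1]-tool()[0][1])<.2)
E
python3 st.py; python3 w.py
```

```text
time: 5.6
position: [0.5129, -0.1362, 0.2691]
tool_rot: [3.134, 0.204, 0.004]
ft_force: [-0.6, -0.4, -3.9]
grip_width: 0.321
grip_force: 59.9
xj 0.4910 yj -0.2014 z 0.2691  F_yj -0.3 F_xj -0.7 t 5.6
wedge px 350 xj 0.4744039552019334 0.5098738332069367 yj -0.12030923584842403 0.0027201022618265555
```

Converted, -0.038 m / 0.5 = -0.076, -0.035 m / 0.5 = -0.07.

```bash
python3 -m inch '[{"trans":[0,-0.016,0],"aperture":0},{"trans":[0,-0.03,0],"aperture":0},{"trans":[0,-0.038,0],"aperture":0},{"trans":[0,-0.046,0],"aperture":0},{"trans":[0,-0.054,0],"aperture":0},{"trans":[0,-0.062,0],"aperture":0},{"trans":[0,-0.07,0],"aperture":0},{"trans":[0,-0.076,0],"aperture":0}]'; python3 st.py;  python3 -m inch '[{"trans":[0,0.02,0],"aperture":0},{"trans":[0,0.04,0],"aperture":0},{"trans":[0,0.04,0],"aperture":0},{"trans":[0,0.04,0],"aperture":0},{"trans":[0,0.04,0],"aperture":0}]'; python3 w.py; python3 st.py
```

```text
time: 6.45
position: [0.5072, -0.0979, 0.2678]
tool_rot: [3.135, 0.205, 0.0]
ft_force: [-0.3, 0.1, -4.6]
grip_width: 0.321
grip_force: 59.9
xj 0.4903 yj -0.1626 z 0.2678  F_yj 0.1 F_xj -0.3 t 6.45
time: 6.95
position: [0.5098, -0.118, 0.2676]
tool_rot: [-3.134, -0.205, 0.0]
ft_force: [1.0, 0.5, -4.4]
grip_width: 0.32
grip_force: 59.9
wedge px 323 xj 0.475547825068165 0.510170301169138 yj -0.09782140079311553 0.017791373520942327
xj 0.4903 yj -0.1828 z 0.2677  F_yj 0.2 F_xj -0.7 t 7.0
```

Tap 1 moved the wedge about 15 mm freely. Tap 2 now.

Converted, -0.033 m / 0.5 = -0.066, -0.03 m / 0.5 = -0.06.

```bash
python3 -m inch '[{"trans":[0.004,-0.016,0],"aperture":0},{"trans":[0.004,-0.028,0],"aperture":0},{"trans":[0.004,-0.036,0],"aperture":0},{"trans":[0.004,-0.044,0],"aperture":0},{"trans":[0.004,-0.052,0],"aperture":0},{"trans":[0.004,-0.06,0],"aperture":0},{"trans":[0.004,-0.066,0],"aperture":0}]'; python3 st.py;  python3 -m inch '[{"trans":[0,-0.006,0],"aperture":0},{"trans":[0,-0.012,0],"aperture":0}]'; python3 st.py; python3 -m inch '[{"trans":[0,0.02,0],"aperture":0},{"trans":[0,0.04,0],"aperture":0},{"trans":[0,0.04,0],"aperture":0},{"trans":[0,0.04,0],"aperture":0},{"trans":[0,0.04,0],"aperture":0}]'; python3 w.py; python3 st.py
```

```text
time: 7.7
position: [0.5078, -0.0853, 0.268]
tool_rot: [3.134, 0.205, 0.002]
ft_force: [0.0, -1.2, -4.0]
grip_width: 0.322
grip_force: 59.9
xj 0.4925 yj -0.1502 z 0.2680  F_yj -1.2 F_xj -0.1 t 7.7
time: 7.9
position: [0.5072, -0.08, 0.2682]
tool_rot: [3.133, 0.204, 0.003]
ft_force: [2.4, -6.3, -4.9]
grip_width: 0.317
grip_force: 59.9
xj 0.4926 yj -0.1449 z 0.2682  F_yj -6.6 F_xj 1.5 t 7.9
time: 8.4
position: [0.5092, -0.0987, 0.2675]
tool_rot: [-3.134, -0.205, 0.001]
ft_force: [-0.5, 0.6, -4.5]
grip_width: 0.315
grip_force: 59.9
wedge px 293 xj 0.4789254898614544 0.5131991283389623 yj -0.07572019097677704 0.03464008613304184
xj 0.4922 yj -0.1635 z 0.2676  F_yj 0.9 F_xj -1.1 t 8.45
```

Converted, -0.022 m / 0.5 = -0.044, -0.021 m / 0.5 = -0.042.

```bash
python3 -m inch '[{"trans":[0.002,-0.016,0],"aperture":0},{"trans":[0.002,-0.028,0],"aperture":0},{"trans":[0.002,-0.034,0],"aperture":0},{"trans":[0.002,-0.038,0],"aperture":0},{"trans":[0.002,-0.042,0],"aperture":0},{"trans":[0.002,-0.044,0],"aperture":0}]' >/dev/null; python3 st.py;  python3 -m inch '[{"trans":[0,-0.002,0],"aperture":0},{"trans":[0,-0.004,0],"aperture":0}]'>/dev/null; python3 st.py; python3 -m inch '[{"trans":[0,-0.002,0],"aperture":0},{"trans":[0,-0.004,0],"aperture":0}]'>/dev/null; python3 st.py; python3 w.py
```

```text
xj 0.4932 yj -0.1438 z 0.2681  F_yj -6.9 F_xj 0.6 t 9.05
xj 0.4933 yj -0.1423 z 0.2682  F_yj -6.1 F_xj 0.8 t 9.25
xj 0.4934 yj -0.1404 z 0.2683  F_yj -5.4 F_xj 1.1 t 9.45
wedge px 209 xj 0.4758422290064798 0.5131646504022593 yj -0.09461525033870491 0.039992048766759804
```

Force is steady at about 6 N, so the screen is sliding and the wedge isn't tight yet. Continue.

Converted, -0.004 m / 0.5 = -0.008, -0.002 m / 0.5 = -0.004.

```bash
python3 -m inch '[{"trans":[0.002,-0.004,0],"aperture":0},{"trans":[0.002,-0.008,0],"aperture":0}]'>/dev/null; python3 st.py; python3 -m inch '[{"trans":[0,-0.004,0],"aperture":0},{"trans":[0,-0.008,0],"aperture":0}]'>/dev/null; python3 st.py; python3 -m inch '[{"trans":[0,0.02,0],"aperture":0},{"trans":[0,0.04,0],"aperture":0},{"trans":[0,0.04,0],"aperture":0},{"trans":[0,0.04,0],"aperture":0},{"trans":[0,0.04,0],"aperture":0}]' >/dev/null; python3 w.py; python3 st.py
```

```text
xj 0.4943 yj -0.1362 z 0.2682  F_yj -6.5 F_xj 1.0 t 9.7
xj 0.4946 yj -0.1325 z 0.2684  F_yj -6.1 F_xj 1.2 t 9.9
wedge px 265 xj 0.48141568929659423 0.5148854948143718 yj -0.059537590152983016 0.04604422492496834
xj 0.4943 yj -0.1494 z 0.2676  F_yj 0.5 F_xj -0.1 t 10.45
```

Converted, -0.022 m / 0.5 = -0.044, -0.021 m / 0.5 = -0.042.

```bash
python3 -m inch '[{"trans":[0.002,-0.016,0],"aperture":0},{"trans":[0.002,-0.028,0],"aperture":0},{"trans":[0.002,-0.034,0],"aperture":0},{"trans":[0.002,-0.038,0],"aperture":0},{"trans":[0.002,-0.042,0],"aperture":0},{"trans":[0.002,-0.044,0],"aperture":0}]' >/dev/null; python3 st.py;  python3 -m inch '[{"trans":[0,-0.004,0],"aperture":0},{"trans":[0,-0.008,0],"aperture":0}]'>/dev/null; python3 st.py
```

```text
xj 0.4954 yj -0.1298 z 0.2683  F_yj -7.0 F_xj 0.3 t 11.05
xj 0.4956 yj -0.1262 z 0.2685  F_yj -6.6 F_xj 1.9 t 11.25
```

Converted, -0.004 m / 0.5 = -0.008, -0.002 m / 0.5 = -0.004.

```bash
python3 -m inch '[{"trans":[0.002,-0.004,0],"aperture":0},{"trans":[0.002,-0.008,0],"aperture":0}]'>/dev/null; python3 st.py; python3 -m inch '[{"trans":[0,-0.004,0],"aperture":0},{"trans":[0,-0.008,0],"aperture":0}]'>/dev/null; python3 st.py
```

```text
xj 0.4965 yj -0.1221 z 0.2684  F_yj -6.3 F_xj 1.5 t 11.45
xj 0.4968 yj -0.1183 z 0.2686  F_yj -7.6 F_xj 2.0 t 11.65
```

Converted, -0.004 m / 0.5 = -0.008, -0.002 m / 0.5 = -0.004.

```bash
python3 -m inch '[{"trans":[0.002,-0.004,0],"aperture":0},{"trans":[0.002,-0.008,0],"aperture":0}]'>/dev/null; python3 st.py; python3 -m inch '[{"trans":[0,-0.004,0],"aperture":0},{"trans":[0,-0.008,0],"aperture":0}]'>/dev/null; python3 st.py
```

```text
xj 0.4977 yj -0.1141 z 0.2684  F_yj -6.5 F_xj 2.4 t 11.85
xj 0.4979 yj -0.1104 z 0.2686  F_yj -7.5 F_xj 2.5 t 12.05
```

Converted, 0.02 m / 0.5 = 0.04, 0.01 m / 0.5 = 0.02.

```bash
python3 -m inch '[{"trans":[0,0.02,0],"aperture":0},{"trans":[0,0.04,0],"aperture":0},{"trans":[0,0.04,0],"aperture":0},{"trans":[0,0.04,0],"aperture":0},{"trans":[0,0.04,0],"aperture":0}]' >/dev/null; python3 w.py; python3 st.py
python3 -m inch '[{"trans":[0.002,-0.016,0],"aperture":0},{"trans":[0.002,-0.028,0],"aperture":0},{"trans":[0.002,-0.034,0],"aperture":0},{"trans":[0.002,-0.038,0],"aperture":0},{"trans":[0.002,-0.042,0],"aperture":0}]' >/dev/null; python3 st.py;  python3 -m inch '[{"trans":[0,-0.002,0],"aperture":0},{"trans":[0,-0.006,0],"aperture":0}]'>/dev/null; python3 st.py
```

```text
wedge px 244 xj 0.48565995850905774 0.5189813855807247 yj -0.034154554408996535 0.0687351576743691
xj 0.4972 yj -0.1274 z 0.2676  F_yj -0.3 F_xj -0.9 t 12.6
xj 0.4983 yj -0.1087 z 0.2681  F_yj -6.1 F_xj 0.9 t 13.1
xj 0.4985 yj -0.1062 z 0.2682  F_yj -6.9 F_xj 1.0 t 13.3
```

Converted, -0.004 m / 0.5 = -0.008, -0.002 m / 0.5 = -0.004.

```bash
python3 -m inch '[{"trans":[0.002,-0.004,0],"aperture":0},{"trans":[0.002,-0.008,0],"aperture":0}]'>/dev/null; python3 st.py; python3 -m inch '[{"trans":[0,-0.002,0],"aperture":0},{"trans":[0,-0.004,0],"aperture":0}]'>/dev/null; python3 st.py
```

```text
xj 0.4994 yj -0.1019 z 0.2681  F_yj -6.6 F_xj 1.5 t 13.5
xj 0.4995 yj -0.1000 z 0.2683  F_yj -6.8 F_xj 0.8 t 13.7
```

Converted, -0.003 m / 0.5 = -0.006, -0.0015 m / 0.5 = -0.003.

```bash
python3 -m inch '[{"trans":[0,-0.003,0],"aperture":0},{"trans":[0,-0.006,0],"aperture":0}]'>/dev/null; python3 st.py; python3 -m inch '[{"trans":[0,-0.002,0],"aperture":0},{"trans":[0,-0.004,0],"aperture":0}]'>/dev/null; python3 st.py
```

```text
xj 0.4997 yj -0.0972 z 0.2684  F_yj -7.2 F_xj 1.4 t 13.9
xj 0.4997 yj -0.0964 z 0.2685  F_yj -10.9 F_xj 2.0 t 14.1
```

Converted, -0.002 m / 0.5 = -0.004, -0.001 m / 0.5 = -0.002.

```bash
python3 -m inch '[{"trans":[0,-0.002,0],"aperture":0},{"trans":[0,-0.004,0],"aperture":0}]'>/dev/null; python3 st.py; python3 -m inch '[{"trans":[0,-0.002,0],"aperture":0},{"trans":[0,-0.004,0],"aperture":0}]'>/dev/null; python3 st.py
```

```text
xj 0.4997 yj -0.0956 z 0.2687  F_yj -13.3 F_xj 1.2 t 14.3
xj 0.4996 yj -0.0949 z 0.2688  F_yj -16.0 F_xj 1.6 t 14.5
```

It's tightening. Bring it to about 20 N, then draw clear.

Converted, -0.002 m / 0.5 = -0.004, -0.001 m / 0.5 = -0.002.

```bash
python3 -m inch '[{"trans":[0,-0.002,0],"aperture":0},{"trans":[0,-0.004,0],"aperture":0}]'>/dev/null; python3 st.py;  python3 -m inch '[{"trans":[0,-0.002,0],"aperture":0},{"trans":[0,-0.002,0],"aperture":0}]'>/dev/null; python3 st.py; python3 -m inch '[{"trans":[0,0.02,0],"aperture":0},{"trans":[0,0.05,0],"aperture":0},{"trans":[0,0.05,0],"aperture":0},{"trans":[0,0.05,0],"aperture":0},{"trans":[0,0.05,0],"aperture":0},{"trans":[0,0.05,0],"aperture":0}]' >/dev/null; python3 w.py; python3 st.py
```

```text
xj 0.4996 yj -0.0942 z 0.2690  F_yj -18.6 F_xj 1.3 t 14.7
xj 0.4995 yj -0.0939 z 0.2690  F_yj -20.3 F_xj 1.5 t 14.9
wedge px 227 xj 0.49445122429550525 0.5194220101560605 yj -0.013901829160955203 0.08269441616772971
xj 0.4993 yj -0.1101 z 0.2677  F_yj -0.5 F_xj 1.0 t 15.55
```

Converted, -0.025 m / 0.5 = -0.05, -0.024 m / 0.5 = -0.048.

```bash
python3 -m inch '[{"trans":[0,-0.016,0],"aperture":0},{"trans":[0,-0.026,0],"aperture":0},{"trans":[0,-0.032,0],"aperture":0},{"trans":[0,-0.038,0],"aperture":0},{"trans":[0,-0.044,0],"aperture":0},{"trans":[0,-0.048,0],"aperture":0},{"trans":[0,-0.05,0],"aperture":0},{"trans":[0,-0.05,0],"aperture":0}]' >/dev/null; python3 st.py;  python3 -m inch '[{"trans":[0,-0.002,0],"aperture":0},{"trans":[0,-0.002,0],"aperture":0}]'>/dev/null; python3 st.py
```

```text
xj 0.4988 yj -0.0937 z 0.2684  F_yj -20.4 F_xj 0.2 t 16.35
xj 0.4988 yj -0.0933 z 0.2685  F_yj -20.4 F_xj -1.0 t 16.55
```

The wedge no longer advances at 20 N, so it's seated. Draw clear and lift.

Converted, -0.08 m / 0.5 = -0.16, 0.06 m / 0.5 = 0.12.

```bash
python3 -m inch '[{"trans":[0,0.02,0],"aperture":0},{"trans":[0,0.06,0],"aperture":0},{"trans":[0,0.1,0],"aperture":0},{"trans":[0,0.12,-0.04],"aperture":0},{"trans":[0,0.12,-0.1],"aperture":0},{"trans":[0,0.12,-0.16],"aperture":0},{"trans":[0,0.12,-0.16],"aperture":0},{"trans":[0,0.12,-0.16],"aperture":0}]' >/dev/null; python3 st.py
python3 - <<'E'
from h import *
im,d=grab('top','top2.png'); hsv=cv2.cvtColor(im,cv2.COLOR_RGB2HSV); P=cloud('top',d); H,S=hsv[...,0],hsv[...,1]
k=np.zeros(d.shape,np.uint8); s=(slice(178,235),slice(388,447)); k[s]=((H>4)&(H<22)&(S>60))[s]
cs,_=cv2.findContours(k,0,2); c=max(cs,key=cv2.contourArea).reshape(-1,2)
m=cv2.minEnclosingCircle(onplane('top',c,.004)[:,:2].astype(np.float32)); print('mat',m,cv2.contourArea(c))
print(tool()[0],to([m[0][0],m[0][1],.34]),to([.502,-.251,.2555]))
cv2.imwrite('pics/c2.png',cv2.resize(im[110:270,225:465,::-1],None,fx=3,fy=3))
E
python3 w.py
```

```text
xj 0.4993 yj -0.1442 z 0.3476  F_yj 0.2 F_xj -0.4 t 17.35
mat ((0.500155508518219, -0.25902146100997925), 0.05749192833900452) 595.0
[ 0.51326648 -0.07860542  0.34644183] [-0.0367  0.1771  0.0064] [-0.0336  0.1695  0.0909]
wedge px 381 xj 0.48338774773676974 0.520816852918521 yj -0.0547314858203213 0.08271097402485282
```

View pics/c2.png

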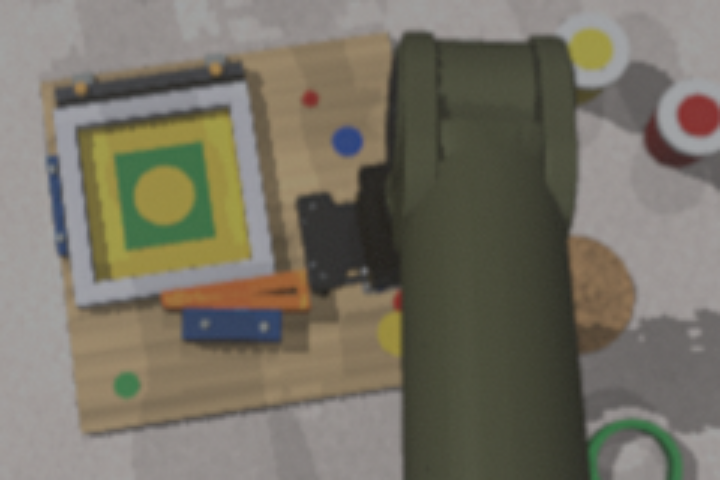

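The wedge now fills the slot between fence and screen, and the screen sits against the stop bar at the top left. The arm hides part of the mat. Now I'll return the mallet.

Converted, 0.1695 m / 0.5 = 0.339, 0.15 m / 0.5 = 0.3.

```bash
python3 -m inch '[{"trans":[-0.02,0.08,0],"aperture":0},{"trans":[-0.04,0.16,0],"aperture":0},{"trans":[-0.06,0.24,0],"aperture":0},{"trans":[-0.066,0.3,0],"aperture":0},{"trans":[-0.067,0.339,0],"aperture":0},{"trans":[-0.067,0.339,0.06],"aperture":0},{"trans":[-0.067,0.339,0.12],"aperture":0},{"trans":[-0.067,0.339,0.156],"aperture":0},{"trans":[-0.067,0.339,0.168],"aperture":0},{"trans":[-0.067,0.339,0.168],"aperture":0},{"trans":[-0.067,0.339,0.168],"aperture":0}]'
python3 - <<'E'
from h import *
im,d=grab('side'); 
cv2.imwrite('pics/m3.png',cv2.resize(im[100:230,300:460,::-1],None,fx=4,fy=4))
E
```

```text
time: 18.55
position: [0.5034, -0.2513, 0.2645]
tool_rot: [3.134, 0.207, 0.002]
ft_force: [0.7, -0.5, -4.2]
grip_width: 0.313
grip_force: 59.9
```

View pics/m3.png

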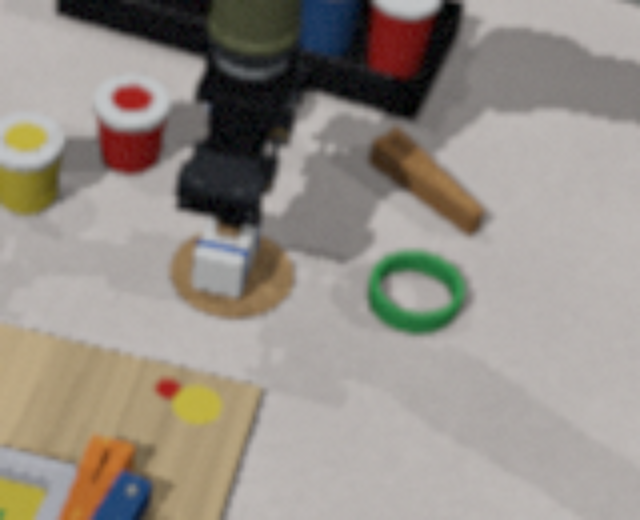

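The mallet is upright over the mat, with the head at about (225,265) inside the mat's outline. Lowering until it touches.

Converted, 0.008 m / 0.5 = 0.016, 0.007 m / 0.5 = 0.014.

```bash
python3 -m inch '[{"trans":[0,0,0.008],"aperture":0},{"trans":[0,0,0.014],"aperture":0},{"trans":[0,0,0.016],"aperture":0},{"trans":[0,0,0.016],"aperture":0}]' | grep -E 'pos|ft'; python3 -m inch '[{"trans":[0,0,0.002],"aperture":0},{"trans":[0,0,0.003],"aperture":0},{"trans":[0,0,0.003],"aperture":0}]' | grep -E 'pos|ft'
```

```text
position: [0.5025, -0.2516, 0.2556]
ft_force: [-0.9, 0.3, -5.2]
position: [0.5028, -0.2517, 0.2547]
ft_force: [-2.1, -0.4, -1.4]
```

Converted, 0.001 m / 0.5 = 0.002.

```bash
python3 -m inch '[{"trans":[0,0,0.002],"aperture":0},{"trans":[0,0,0.002],"aperture":0},{"trans":[0,0,0.002],"aperture":0.45},{"trans":[0,0,0.002],"aperture":0.45},{"trans":[0,0,0.002],"aperture":0.45},{"trans":[0,0,0.002],"aperture":1},{"trans":[0,0,0.002],"aperture":1},{"trans":[0,0,0.002],"aperture":1},{"trans":[0,0,0.002],"aperture":1},{"trans":[0,0,0.002],"aperture":1},{"trans":[0,0,0.002],"aperture":1},{"trans":[0,0,0.002],"aperture":1}]' | grep -E 'ft|grip'; python3 -m inch '[{"trans":[0,0,-0.06],"aperture":1},{"trans":[0,0,-0.14],"aperture":1},{"trans":[0,0,-0.22],"aperture":1},{"trans":[0,0,-0.3],"aperture":1},{"trans":[0,0.1,-0.36],"aperture":1},{"trans":[0,0.2,-0.36],"aperture":1},{"trans":[0,0.3,-0.36],"aperture":1},{"trans":[0,0.4,-0.36],"aperture":1},{"trans":[0,0.5,-0.36],"aperture":1},{"trans":[0,0.6,-0.36],"aperture":1},{"trans":[0,0.6,-0.36],"aperture":1},{"trans":[0,0.6,-0.36],"aperture":1},{"trans":[0,0.6,-0.36],"aperture":1},{"trans":[0,0.6,-0.36],"aperture":1}]' | grep -E 'time|pos|grip'
python3 m.py | grep -A1 -E 'handle|head|mat|frame'; python3 w.py; python3 -c "
from h import *
im,d=grab('side'); cv2.imwrite('pics/m4.png',cv2.resize(im[100:280,220:460,::-1],None,fx=3,fy=3))"
```

```text
ft_force: [-0.1, 0.3, 0.5]
grip_width: 0.968
grip_force: 0.0
time: 21.9
position: [0.5427, -0.5469, 0.4345]
grip_width: 0.998
grip_force: 0.0
handle 136 [ 0.5033 -0.2481] [0.0259 0.0322] 7.3
[[0.48840001225471497, -0.2337999939918518], [0.49239999055862427, -0.26570001244544983], [0.5181999802589417, -0.2624000012874603], [0.5141000151634216, -0.2304999977350235]] medz 0.13219768542706048
head 314 [ 0.5043 -0.2494] [0.0467 0.085 ] 6.8
[[0.47609999775886536, -0.20999999344348907], [0.4862000048160553, -0.29440000653266907], [0.5325000286102295, -0.2888999879360199], [0.5224000215530396, -0.20440000295639038]] medz 0.05016928241394843
mat 541 ((0.5003387928009033, -0.25356370210647583), 0.05808870121836662)
frame 1510 [0.6073 0.15  ] [0.1999 0.1941] 7.1
[[0.49619999527931213, 0.23399999737739563], [0.5199999809265137, 0.0414000004529953], [0.7184000015258789, 0.06599999964237213], [0.6945000290870667, 0.25859999656677246]] medz 0.0318941032774999
wedge px 362 xj 0.48524690059359954 0.5216089345771444 yj -0.0547709437356534 0.08281837358647964
```

View pics/m4.png

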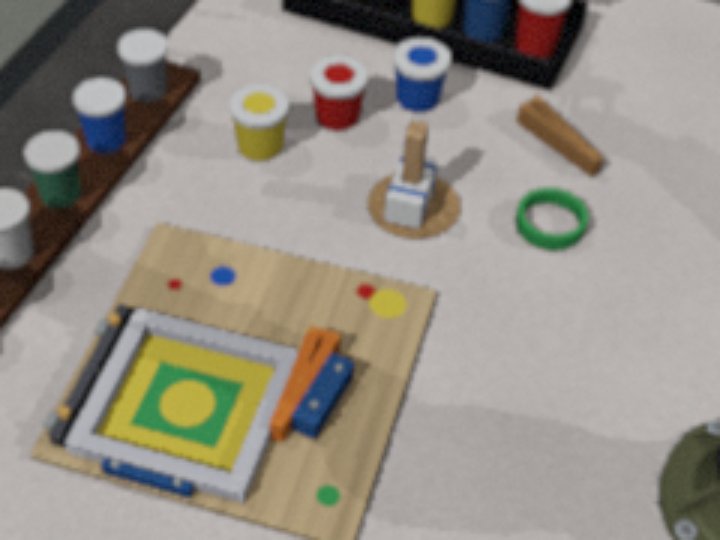

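The mallet stands upright on its mat at (412,190). The wedge is seated at (305,385) between fence and screen, the screen is square against the stop bar, and the bystanders haven't moved. Handing in.

```bash
python3 -c "
from bench import ctrl
print(ctrl.close_job())"
```

```text
the job is handed in; nothing more can be done
None
```

I handed the job in at about 22 s: the wedge stopped advancing at about 20 N after more than three light taps, the screen is square against its stop bar, and the mallet is back on its mat; the wedge's press on the screen (8 N needed) couldn't be measured directly, and no verdict came back.

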